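# Put up the folding sundries tray and nest the heel-plate cups in it

### The job

Open the shoe-repair stand for the day: first raise all four walls of the folding tray fully upright, before any cup goes near the tray. Then take the open steel cups standing about the worktop, two to four of them, one at a time, largest first, and stand each in the middle of the tray, every smaller one inside the larger ones, so that they end as one upright nested set on the tray's floor. Leave the walls standing and everything else on the worktop where it is.

Things in the scene. Friction and masses are not known exactly. Their poses are not given: they have to be found in the camera images.
- tray: Folding tray screwed to the worktop. Origin: centre of the bottom board's underside, z up. Board: wood, 112 mm square, 18 mm thick; its top is the tray's floor. Four plywood walls are hinged along its edges (far +x, left +y, near -x, right -y of the tray's own axes; the tray may be turned), lying nearly flat outwards at the start. With the walls up the inside is 110 mm square.
- wall_far (a joint): Angle of the wall on the tray's +x edge: 0 flat outwards, 1.571 upright (a stop). Stiff hinge: takes about 1.5 N at the tab and stays where left. Hinge line 57.5 mm from the tray's centre, 16 mm above the worktop. Panel 108 mm along the hinge, 5 mm thick, 34 mm high from the hinge, with a tab at the middle of its free edge.
- tab_far (a point): Point on the tab of wall_far, mid-thickness, 49 mm from the hinge line; x points from the hinge to the tab's end, y along the hinge. The tab lies in the wall's plane, 24 mm wide along the hinge, 5 mm thick, from 34 to 62 mm from the hinge. It can be pinched from above across its width, and turns between the fingers as the wall rises.
- wall_left (a joint): Angle of the wall on the tray's +y edge: 0 flat outwards, 1.571 upright (a stop). Stiff hinge: takes about 1.5 N at the tab and stays where left. Hinge line 57.5 mm from the tray's centre, 16 mm above the worktop. Panel 108 mm along the hinge, 5 mm thick, 34 mm high from the hinge, with a tab at the middle of its free edge.
- tab_left (a point): Point on the tab of wall_left, mid-thickness, 49 mm from the hinge line; x points from the hinge to the tab's end, y along the hinge. The tab lies in the wall's plane, 24 mm wide along the hinge, 5 mm thick, from 34 to 62 mm from the hinge. It can be pinched from above across its width, and turns between the fingers as the wall rises.
- wall_near (a joint): Angle of the wall on the tray's -x edge: 0 flat outwards, 1.571 upright (a stop). Stiff hinge: takes about 1.5 N at the tab and stays where left. Hinge line 57.5 mm from the tray's centre, 16 mm above the worktop. Panel 108 mm along the hinge, 5 mm thick, 34 mm high from the hinge, with a tab at the middle of its free edge.
- tab_near (a point): Point on the tab of wall_near, mid-thickness, 49 mm from the hinge line; x points from the hinge to the tab's end, y along the hinge. The tab lies in the wall's plane, 24 mm wide along the hinge, 5 mm thick, from 34 to 62 mm from the hinge. It can be pinched from above across its width, and turns between the fingers as the wall rises.
- wall_right (a joint): Angle of the wall on the tray's -y edge: 0 flat outwards, 1.571 upright (a stop). Stiff hinge: takes about 1.5 N at the tab and stays where left. Hinge line 57.5 mm from the tray's centre, 16 mm above the worktop. Panel 108 mm along the hinge, 5 mm thick, 34 mm high from the hinge, with a tab at the middle of its free edge.
- tab_right (a point): Point on the tab of wall_right, mid-thickness, 49 mm from the hinge line; x points from the hinge to the tab's end, y along the hinge. The tab lies in the wall's plane, 24 mm wide along the hinge, 5 mm thick, from 34 to 62 mm from the hinge. It can be pinched from above across its width, and turns between the fingers as the wall rises.
- cup_a: The largest of four graded open steel cups, plain, round, straight-sided: outer diameter 66 mm, height 32 mm, wall 2 mm, floor 3 mm, about 120 g, standing upright. Origin: centre of its underside; z up. May be absent. Smaller cups are taller: nested, each rim stands 12 mm or more above the next larger one's.
- cup_b: The second largest of four graded open steel cups, plain, round, straight-sided: outer diameter 54 mm, height 41 mm, wall 2 mm, floor 3 mm, about 100 g, standing upright. Origin: centre of its underside; z up. May be absent. Smaller cups are taller: nested, each rim stands 12 mm or more above the next larger one's.
- cup_c: The third largest of four graded open steel cups, plain, round, straight-sided: outer diameter 42 mm, height 50 mm, wall 2 mm, floor 3 mm, about 80 g, standing upright. Origin: centre of its underside; z up. May be absent. Smaller cups are taller: nested, each rim stands 12 mm or more above the next larger one's.
- cup_d: The smallest of four graded open steel cups, plain, round, straight-sided: outer diameter 30 mm, height 59 mm, wall 2 mm, floor 3 mm, about 60 g, standing upright. Origin: centre of its underside; z up. May be absent. Smaller cups are taller: nested, each rim stands 12 mm or more above the next larger one's.
- hammer: Bystander: claw tack hammer with hickory handle, 260 mm long, lying; origin at its underside. Leave alone.
- plate_tin: Bystander: closed round tin of heel plates, 90 mm across, 31 mm high; origin at its underside. Leave alone.
- polish_tin: Bystander: closed low polish tin, 72 mm across, 22 mm high; origin at its underside. Leave alone.
- rubber_heel: Bystander: loose black rubber heel, 14 mm thick; origin at its underside. Leave alone.
- brush: Bystander: shoe brush, 170 mm long, 47 mm high, bristles down; origin at its underside. Leave alone.
There are look-alikes about, which are no part of the job. What is shaped like the cup_a but blue is not meant.

How it is judged:
On the way, in this order (a step that is already met when the one before it is completed fails the run):
1. all four walls of the tray stand upright, while no cup is in or over the tray yet (value of joint each of wall_far, wall_left, wall_near, wall_right above 1.45 rad and horizontal distance between each of cup_a, cup_b, cup_c, cup_d and tray above 0.09 m), for 0.2 s.
2. the largest cup (if present) stands upright and released on the tray's floor or nested in the cups placed before it (x of cup_a in the frame of tray between -0.038 and 0.038 m and y of cup_a in the frame of tray between -0.038 and 0.038 m and z of cup_a in the frame of tray between 0.012 and 0.032 m and angle between cup_a's own z axis and vertical below 0.15 rad and contact force between cup_a and the fingers below 0.2 N and linear speed of cup_a below 0.02 m/s), for 0.2 s.
3. the second largest cup (if present) stands upright and released on the tray's floor or nested in the cups placed before it (x of cup_b in the frame of tray between -0.038 and 0.038 m and y of cup_b in the frame of tray between -0.038 and 0.038 m and z of cup_b in the frame of tray between 0.012 and 0.032 m and angle between cup_b's own z axis and vertical below 0.15 rad and horizontal distance between cup_a and cup_b below 0.007 m and z of cup_b in the frame of cup_a between 0.001 and 0.015 m and contact force between cup_b and the fingers below 0.2 N and linear speed of cup_b below 0.02 m/s), for 0.2 s.
4. the third largest cup (if present) stands upright and released on the tray's floor or nested in the cups placed before it (x of cup_c in the frame of tray between -0.038 and 0.038 m and y of cup_c in the frame of tray between -0.038 and 0.038 m and z of cup_c in the frame of tray between 0.012 and 0.032 m and angle between cup_c's own z axis and vertical below 0.15 rad and horizontal distance between cup_a and cup_c below 0.013 m and z of cup_c in the frame of cup_a between 0.001 and 0.015 m and horizontal distance between cup_b and cup_c below 0.007 m and z of cup_c in the frame of cup_b between 0.001 and 0.015 m and contact force between cup_c and the fingers below 0.2 N and linear speed of cup_c below 0.02 m/s), for 0.2 s.
5. the smallest cup (if present) stands upright and released on the tray's floor or nested in the cups placed before it (x of cup_d in the frame of tray between -0.038 and 0.038 m and y of cup_d in the frame of tray between -0.038 and 0.038 m and z of cup_d in the frame of tray between 0.012 and 0.032 m and angle between cup_d's own z axis and vertical below 0.15 rad and horizontal distance between cup_a and cup_d below 0.019 m and z of cup_d in the frame of cup_a between 0.001 and 0.015 m and horizontal distance between cup_b and cup_d below 0.013 m and z of cup_d in the frame of cup_b between 0.001 and 0.015 m and horizontal distance between cup_c and cup_d below 0.007 m and z of cup_d in the frame of cup_c between 0.001 and 0.015 m and contact force between cup_d and the fingers below 0.2 N and linear speed of cup_d below 0.02 m/s), for 0.2 s.
At the end, for the whole second after the job is handed in: All four walls within 7 degrees of upright; every cup present upright (within 0.15 rad), released, at rest, within 38 mm of the tray centre along each side, down on the tray floor or on the cup floor below; each smaller cup inside every larger one (axes within the play plus 3 mm) (all of step 2 and all of step 3 and all of step 4 and all of step 5 and value of joint each of wall_far, wall_left, wall_near, wall_right above 1.45 rad); the robot touches nothing.
It fails at once if a bystander (hammer, tins, rubber heel, brush) is moved more than 30 mm (distance of any of hammer, plate_tin, polish_tin, rubber_heel, brush from where it was at the start of the episode above 0.03 m).
Of cup_a, cup_b, cup_c, cup_d only 2 to 4 are there at a start; the rules pass over those that are not, and their reading is None.
At some moment in a run one of cup_a, cup_b may be knocked a few centimetres aside while the robot is not near it.
It also fails if it takes over 210 s, if anything falls off the work surface, if the arm or the gripper's body presses on something with over 40 N, if the wrist force passes 120 N, or if a joint passes its speed limit or range.

### The arm

A 6-joint arm with a two-finger parallel gripper is mounted at the origin on the work surface. World frame = base frame: x ahead of the robot, y to its left, z up, the work surface at z = 0. Lengths are in m, angles in rad, forces in N, time in s.
With the tool pointing down it reaches from about 0.4 to 0.825 m from the base axis. Payload 7 kg.
Tool frame: the origin (TCP) lies at the very end of the fingers, on their centre line; the grasp point (between the pads) lies 19 mm behind it (arm.grip_point_offset is the distance from the TCP to the grasp point, in m); z points along the fingers, y is the line along which they close (so a half turn about z gives the same grasp; the last joint's range is limited). The gripper opens to 88 mm and grips with 3 to 60 N. Pads are 19 mm wide; open, the fingers measure 130 mm over their backs; the gripper's body (78 mm by 193 mm) begins 47 mm behind the grasp point.
Start: joints at [-0.957, 0.359, 0.012, 0, -1.224, -0.288], TCP at [0.216, -0.639, 0.227] pointing down, gripper open.
Joint ranges: [-3.07, 3.07], [-1.43, 2.12], [-1.02, 1.25], [-3.03, 1.67], [-3.05, -0], [-3.03, 3.03]. Speed limits (rad/s): [2.39, 2.39, 3.01, 3.14, 3.14, 3.14].

### API

Orientations are given as [roll, pitch, yaw] about the fixed x, y, z axes, in that order (R = Rz(yaw) Ry(pitch) Rx(roll)).
In Python, from station import arm, cams gives the robot as it stands.
- The arm moves only by the shell command python3 -m handwheel 'ROWS' [FORCE]. ROWS is JSON, a list that holds one entry, the list of rows, each a list of 7 numbers: the shift along the tool's x, y, z normalised to -1 to 1, where 1 is 0.08 m, then the turn, a rotation vector about the tool's x, y, z normalised to -1 to 1, where 1 is 0.5 rad, then the closure in counts, from 0 (fully open) to 255 (shut). In form: [[[x, y, z, wx, wy, wz, hand], ...]]. A call has 1 to 5 rows; each row is the pose to reach, as a shift and turn from the pose commanded when the call began, along the tool's axes at that moment; what a row does not reach only later rows make up. A row lasts 1/8 s, in which the tool goes at most 62.5 mm and 10.7 degrees, less where a joint would pass 70% of its speed; a pose out of reach is approached as far as the arm can. A call with a number of a shift or a turn outside -1 to 1 is refused whole. A call with a gripper value outside its range is refused whole. The fingers move at their own pace and stop on an object; FORCE is the grip in N (left out, the last holds). Time passes only in rows, so rows that repeat a pose let the fingers close. It gives the time, the measured TCP pose, the force, the opening and the grip force at its end, in the units of the state.
- arm.get_state(): the state, without advancing time (a new reading comes with each control period).
- cams.grab_frame(name): name is "scene" or "side" or "wrist"; returns the picture (480x640x3 uint8, blue, green, red); there is no depth.
- cams.camera_info(name): a dict with "camera_matrix" (3x3 intrinsics, pixels), "R" (3x3) and "t" (3): a world point X has camera coordinates R X + t; the wrist camera has in their place "hand_eye" (4x4, takes a point from camera to tool coordinates, whose origin is the TCP and whose axes are the flange's). Camera axes: x right, y down, z forward; pixel columns grow to the right and rows downward; lengths in m; the calibration is good to about 2 mm. The wrist camera is an equidistant fisheye: a pixel r from the principal point sees the ray r / f radians off the axis. A picture is of the moment at which its call begins: read the wrist's pose just before it. camera_info takes no time and is no camera call.
- arm.job_done(): hands the job in; it is judged then, once.
The state is a dict: "t": time; "q": joint angles; "qd": joint speeds; "joint_efforts": joint torques, N m; "eef_pos": TCP position; "ee_rot": TCP orientation; "force": force on the tool from outside, world axes, zero at the start; "moment": the same for the moment, N m; "width": finger opening in m; "gripper_force": force on a finger pad.
Only numpy, scipy, OpenCV 4.12 (cv2) and the standard library are available. Lean on these libraries where they do the work, as an engineer would, in place of code of your own. Each camera call takes 0.05 s, during which the arm holds its last target. There are 200 camera calls.

## Working session

There is one attempt and no reset: what is moved stays moved. The work goes in short steps, Python scripts to look and compute and a shell command to move; the robot and the scene stay as the last step left them, time stands still between calls to the robot, and variables do not carry over. Pictures are saved under pics/ and viewed, at most 16 in all, crops included, and the job is handed in when it is done.

```bash
mkdir -p pics; ls
python3 - <<'E'
from station import arm,cams
import cv2
s=arm.get_state(); print(s)
for n in ("scene","side","wrist"):
    i=cams.camera_info(n); print(n,i)
    cv2.imwrite(f"pics/{n}0.png",cams.grab_frame(n))
E
```

```text
pics
{'t': 0.0, 'q': array([-9.56878483e-01,  3.59375038e-01,  1.10668308e-02, -3.62683358e-04,
       -1.22410386e+00, -2.88111764e-01]), 'qd': array([ 0.00086025,  0.00048035, -0.00067676,  0.00012839,  0.00030657,
        0.00038984]), 'joint_efforts': array([ 2.29201636e-03, -5.82713521e+01,  2.93057370e+01,  6.99725837e+00,
        6.87906679e-03, -1.13666247e-04]), 'eef_pos': array([ 0.21587772, -0.63903024,  0.22563156]), 'ee_rot': array([ 3.13994663e+00, -1.32251832e-04, -2.81590998e+00]), 'force': array([ 0.05768248,  0.08953781, -0.63725037]), 'moment': array([ 0.0219198 , -0.03980562,  0.01600706]), 'gripper_force': 0.0, 'width': 0.0879142110624573}
scene {'camera_matrix': array([[518.18155879,   0.        , 312.22183691],
       [  0.        , 518.18155879, 231.22815547],
       [  0.        ,   0.        ,   1.        ]]), 'R': array([[-0.55340176,  0.83282269, -0.01236368],
       [ 0.53741894,  0.34568986, -0.769207  ],
       [-0.63633904, -0.43232498, -0.63888006]]), 't': array([ 0.30993301, -0.26826976,  1.81663006])}
side {'camera_matrix': array([[594.36438106,   0
[... 163 characters left out ...]
6081,  0.01225349],
       [-0.08347942,  0.55167406, -0.82987163],
       [ 0.10241865, -0.82361853, -0.5578198 ]]), 't': array([0.54600462, 0.097387  , 1.27916944])}
wrist {'camera_matrix': array([[371.64829954,   0.        , 318.45752804],
       [  0.        , 371.64829954, 242.16540085],
       [  0.        ,   0.        ,   1.        ]]), 'hand_eye': array([[ 4.34572600e-04, -9.67041204e-01, -2.54619559e-01,
         6.79607460e-02],
       [ 9.99999574e-01,  2.12780326e-04,  8.98615457e-04,
         4.31960071e-07],
       [-8.14820141e-04, -2.54619841e-01,  9.67040885e-01,
        -1.58016811e-01],
       [ 0.00000000e+00,  0.00000000e+00,  0.00000000e+00,
         1.00000000e+00]])}
```

View pics/scene0.png

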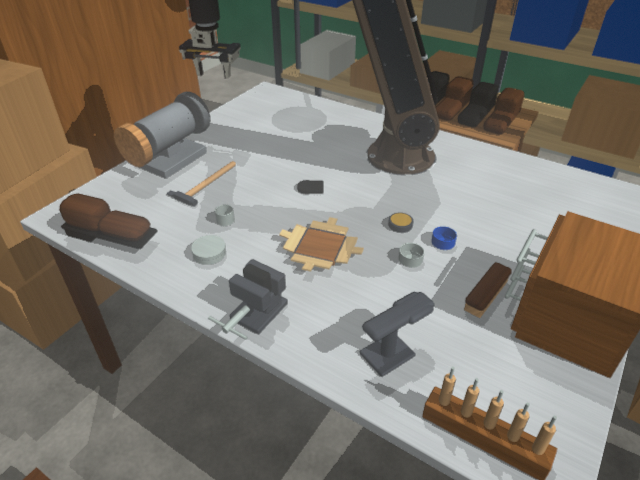

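View pics/side0.png

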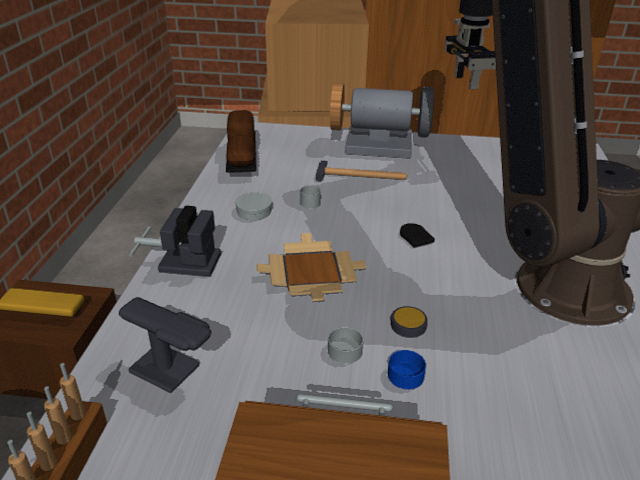

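The scene view shows the tray at (320,247), grey cups at (411,255) and (225,214), the blue look-alike at (444,238), a closed tin at (209,248). In the side view they are at (313,270), (345,345), (310,197), (407,370) and (253,206). Now I'll cast rays and take an enlarged crop.

```bash
cat > h.py <<'E'
import numpy as np, cv2
from scipy.spatial.transform import Rotation as Ro
from station import arm,cams
def ray(n,u,v,s=None):
    i=cams.camera_info(n);K=i["camera_matrix"]
    a=np.array([(u-K[0,2])/K[0,0],(v-K[1,2])/K[1,1]])
    if n=="wrist":
        th=np.hypot(*a); d=np.r_[a/max(th,1e-9)*np.sin(th),np.cos(th)]
        H=i["hand_eye"];R=Ro.from_euler("xyz",s["ee_rot"]).as_matrix()
        return R@H[:3,3]+s["eef_pos"],R@H[:3,:3]@d
    return -i["R"].T@i["t"],i["R"].T@np.r_[a,1]
def plane(n,u,v,z,s=None):
    o,d=ray(n,u,v,s); return o+d*(z-o[2])/d[2]
def two(p,q):  # rays -> midpoint, gap
    (o1,d1),(o2,d2)=p,q
    A=np.c_[d1,-d2];x=np.linalg.lstsq(A,o2-o1,rcond=None)[0]
    a,b=o1+d1*x[0],o2+d2*x[1];return (a+b)/2,np.linalg.norm(a-b)
def proj(n,X,s=None):
    i=cams.camera_info(n);K=i["camera_matrix"]
    if n=="wrist":
        H=i["hand_eye"];R=Ro.from_euler("xyz",s["ee_rot"]).as_matrix()
        c=H[:3,:3].T@(R.T@(np.array(X)-s["eef_pos"])-H[:3,3])
        th=np.arctan2(np.hypot(c[0],c[1]),c[2]);k=th/np.hypot(c[0],c[1])
        return K[0,0]*k*c[0]+K[0,2],K[1,1]*k*c[1]+K[1,2]
    c=K@(i["R"]@np.array(X)+i["t"]);return c[:2]/c[2]
def togo(x,y,z,yaw=None):
    """rows (tool axes, normalised) from the present pose to TCP x,y,z, tool down, yaw"""
    s=arm.get_state();R=Ro.from_euler("xyz",s["ee_rot"])
    d=R.inv().apply(np.array([x,y,z])-s["eef_pos"])/.08
    yaw=s["ee_rot"][2] if yaw is None else yaw
    T=Ro.from_euler("xyz",[np.pi,0,yaw]);w=(R.inv()*T).as_rotvec()/.5
    print("shift",d.round(3),"turn",w.round(3),"tcp",s["eef_pos"].round(4),"yaw",round(s["ee_rot"][2],3),"w",round(s["width"],4),"t",round(s["t"],2))
E
python3 - <<'E'
from h import *
for nm,a,b,z in [("tray",(320,247),(313,270),.018),("cupR",(411,252),(345,340),.03),("cup2",(225,211),(310,192),.05),("blue",(444,235),(407,365),.03),("tin",(209,244),(253,202),.03),("heel",(313,187),(416,235),.01),("polish",(401,219),(408,320),.02)]:
    X,g=two(ray("scene",*a),ray("side",*b)); print(nm,X.round(3),g.round(4),plane("scene",*a,z).round(3),plane("side",*b,z).round(3))
a=cv2.imread("pics/scene0.png")[170:300,190:470]; b=cv2.imread("pics/side0.png")[170:390,210:440]
cv2.imwrite("pics/c1.png",np.hstack([cv2.resize(a,None,fx=1.6,fy=1.6)[:480],np.zeros((208,2,3),np.uint8)]))
c=cv2.resize(a,(504,234)) 
cv2.imwrite("pics/c1.png",np.vstack([cv2.resize(a,(600,279)),cv2.resize(b,(600,320))[:,:600]]))
b2=cv2.resize(b,(690,600),interpolation=cv2.INTER_CUBIC);cv2.imwrite("pics/c1.png",b2[:600])
E
```

```text
tray [0.563 0.027 0.005] 0.009 [0.58  0.039 0.018] [0.56  0.037 0.018]
cupR [0.47  0.258 0.025] 0.0044 [0.477 0.261 0.03 ] [0.469 0.26  0.03 ]
cup2 [ 0.612 -0.273  0.036] 0.0039 [ 0.627 -0.257  0.05 ] [ 0.608 -0.252  0.05 ]
blue [0.355 0.304 0.024] 0.0037 [0.364 0.308 0.03 ] [0.354 0.307 0.03 ]
tin [ 0.748 -0.211  0.032] 0.0024 [ 0.745 -0.215  0.03 ] [ 0.75  -0.213  0.03 ]
heel [ 0.337 -0.146  0.009] 0.0069 [ 0.342 -0.142  0.01 ] [ 0.336 -0.151  0.01 ]
polish [0.352 0.172 0.019] 0.0026 [0.351 0.171 0.02 ] [0.353 0.175 0.02 ]
```

View pics/c1.png

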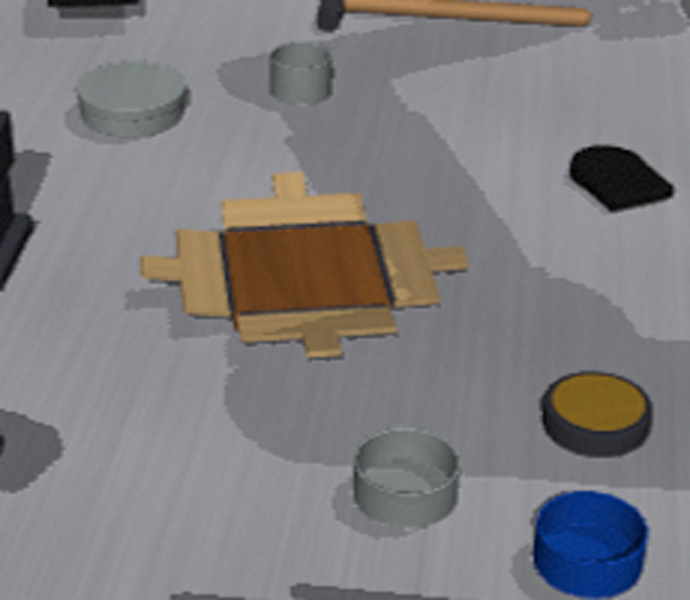

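The crop shows the grey open cups (345,345) and (310,197), the blue look-alike (407,370), and the closed tin at (253,206). The grey ones are the ones meant. I'll measure the sizes next and go over the tray with the wrist camera.

Run:
```python
from h import *
im=cv2.imread("pics/side0.png")
# widths: crop px/3 + offset
for nm,(l,r,v),z in [("cupR rim",(354,459,465),.032),("cup2 rim",(270,332,60),.045),("blue",(535,646,530),.032)]:
    a=plane("side",210+l/3,170+v*220/600,z);b=plane("side",210+r/3,170+v*220/600,z);print(nm,np.linalg.norm(a-b).round(4),((a+b)/2).round(3))
# base row / rim row of cup2
i=cams.camera_info("side")
c=np.array([[222,235],[375,228],[390,302],[232,315]],float)
P=[plane("side",210+u/3,170+v*220/600,.018) for u,v in c]
print(np.array(P).round(3), np.mean(P,0).round(4)); print([np.linalg.norm(P[k]-P[k-1]).round(3) for k in range(4)])
d=(P[1]-P[0])+(P[2]-P[3]);print("dir",np.arctan2(d[1],d[0]))
togo(.57,.03,.30)
```

```text
cupR rim 0.0644 [0.467 0.263 0.032]
cup2 rim 0.0532 [ 0.609 -0.261  0.045]
blue 0.0652 [0.355 0.308 0.032]
[[ 0.632 -0.005  0.018]
 [ 0.519 -0.033  0.018]
 [ 0.497  0.066  0.018]
 [ 0.605  0.099  0.018]] [0.5633 0.032  0.018 ]
[np.float64(0.108), np.float64(0.116), np.float64(0.101), np.float64(0.113)]
dir -2.8761914718811386
shift [-6.87   6.509 -0.92 ] turn [ 0.002 -0.    -0.   ] tcp [ 0.2159 -0.6392  0.2259] yaw -2.816 w 0.0879 t 0.15
```

```bash
python3 - <<'E'
from h import *
for n,u,v in [("side",345,150),("side",412,150),("side",322,178),("side",405,176)]: print(plane(n,u,v,0).round(3))
E
python3 -m handwheel '[[[0,0,-1,0,0,0,0],[0,0,-1,0,0,0,0]]]'
for k in 1 2 3 4 5 6 7; do python3 -m handwheel '[[[-0.5,0.46,0,0,0,0,0],[-0.98,0.93,0,0,0,0,0]]]'; done | tail -1
python3 - <<'E'
from h import *
togo(.57,.03,.30)
E
```

```text
[ 0.553 -0.625  0.   ]
[ 0.346 -0.658  0.   ]
[ 0.599 -0.428  0.   ]
[ 0.365 -0.477  0.   ]
t: 0.4
eef_pos: [0.2163, -0.6409, 0.3109]
ee_rot: [-3.136, 0.0, -2.816]
force: [1.1, 0.1, -0.2]
width: 0.0875
gripper_force: 0.0
gripper_force: 0.0
shift [ 0.003 -0.017  0.082] turn [0.    0.001 0.   ] tcp [0.5698 0.0314 0.3066] yaw -2.816 w 0.0876 t 2.15
```

Run:
```python
from h import *
s=arm.get_state(); im=cams.grab_frame("wrist"); cv2.imwrite("pics/w1.png",im)
print(proj("wrist",[.563,.032,.018],s),proj("wrist",[.467,.263,.032],s),proj("wrist",[.609,-.261,.04],s))
```

```text
(np.float64(320.42367181087985), np.float64(197.45123207274352)) (np.float64(514.251690266098), np.float64(190.18661354917245)) (np.float64(93.99241968665635), np.float64(166.9290664442649))
```

View pics/w1.png

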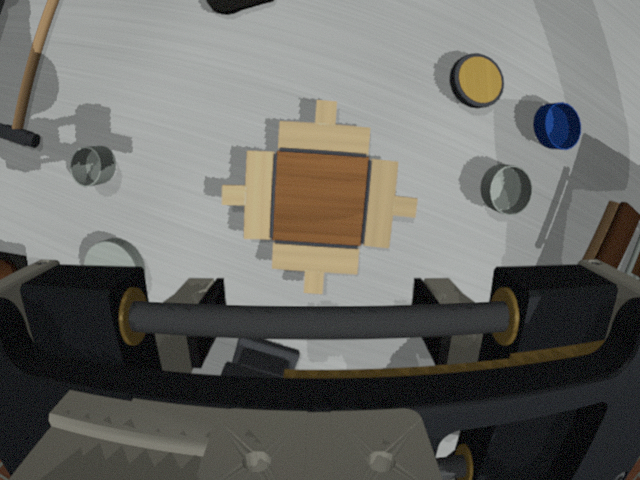

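The wrist view shows the tray at (321,198) with its near tab at (326,110), far tab (314,283), and left/right tabs at (405,207)/(233,195); the cups are at (506,187) and (93,166), blue at (557,125). Only two grey open cups are in sight. I'll measure the board and look for hidden cups.

```bash
cat >> h.py <<'E'
def board(im,s,z=.018):
    h=cv2.cvtColor(im,cv2.COLOR_BGR2HSV);m=cv2.inRange(h,(5,120,50),(16,255,170));m[:130]=0;m[262:]=0;m[:,:250]=0;m[:,390:]=0
    c=max(cv2.findContours(m,0,2)[0],key=cv2.contourArea)
    P=np.array([plane("wrist",*p[0],z,s)[:2] for p in c])
    r=cv2.minAreaRect((P*1000).astype(np.float32));return r
E
python3 - <<'E'
from h import *
st=arm.get_state(); im=cv2.imread("pics/w1.png")
print(board(im,st))
for nm,u,v in [("near",326,101),("far",314,294),("left",417,208),("right",222,195)]: print(nm,plane("wrist",u,v,.022,st).round(4))
# cups: grey contours rim
g=cv2.cvtColor(im,cv2.COLOR_BGR2GRAY)
c1=cv2.resize(im[140:230,455:555],(400,360),interpolation=2);c2=cv2.resize(im[120:210,45:145],(400,360),interpolation=2)
cv2.imwrite("pics/c2.png",np.hstack([c1,c2]))
E
```

```text
((567.0216674804688, 35.73518753051758), (109.19111633300781, 108.79523468017578), 14.877184867858887)
near [0.4536 0.0051 0.022 ]
far [0.685  0.0685 0.022 ]
left [0.5377 0.1527 0.022 ]
right [ 0.5995 -0.079   0.022 ]
```

View pics/c2.png

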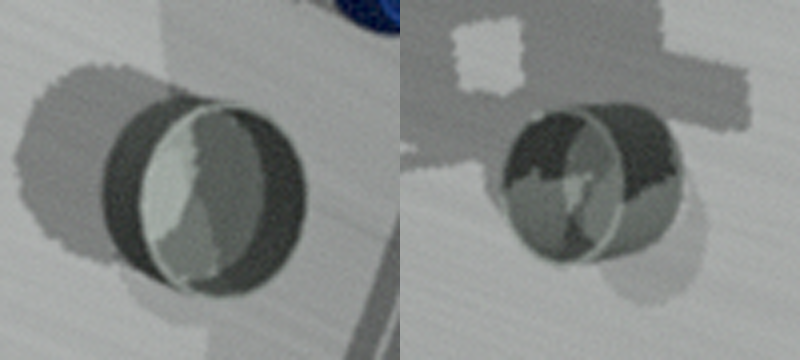

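Run:
```python
from h import *
st=arm.get_state()
def c(u,v): return 455+u/4,140+v/4
def d(u,v): return 45+(u-400)/4,120+v/4
for nm,f,(cu,cv_),(t,b),(l,r),z in [("A",c,(223,199),(104,297),(140,306),.032),("B",d,(563,186),(107,265),(502,623),.041)]:
    X=plane("wrist",*f(cu,cv_),z,st);a=plane("wrist",*f(cu,t),z,st);b=plane("wrist",*f(cu,b),z,st);e=plane("wrist",*f(l,cv_),z,st);g=plane("wrist",*f(r,cv_),z,st)
    print(nm,X.round(4),np.linalg.norm(a-b).round(4),np.linalg.norm(e-g).round(4))
T=np.array([.568,.0363]);y=.265;R=np.array([[np.cos(y),-np.sin(y)],[np.sin(y),np.cos(y)]])
for n,v in [("far",(1,0)),("left",(0,1)),("near",(-1,0)),("right",(0,-1))]: print(n,(T+R@np.array(v)*(.0575+.049)).round(4))
```

```text
A [0.4707 0.2614 0.032 ] 0.0626 0.0638
B [ 0.6143 -0.2686  0.041 ] 0.0518 0.0515
far [0.6708 0.0642]
left [0.5401 0.1391]
near [0.4652 0.0084]
right [ 0.5959 -0.0665]
```

```bash
cat >> h.py <<'E'
Tc=np.array([.568,.0363]);Ty=.265
def tw(x,y):  # tray xy -> world xy
    return Tc+np.array([[np.cos(Ty),-np.sin(Ty)],[np.sin(Ty),np.cos(Ty)]])@[x,y]
E
python3 - <<'E'
from h import *
togo(*tw(.1115,0),.10,Ty-np.pi); print(arm.get_state()["q"])
E
```

```text
shift [-1.342 -0.064  2.569] turn [0.001 0.001 0.125] tcp [0.5723 0.0356 0.3055] yaw -2.814 w 0.0877 t 2.2
[ 4.02880623e-01  1.50052013e-01 -8.95032123e-02 -5.56149608e-04
 -1.33075031e+00 -1.64585998e+00]
```

The arm was still settling during that picture, so I'll retake it at rest.

```bash
python3 -m handwheel '[[[0,0,0,0,0,0,0],[0,0,0,0,0,0,0],[0,0,0,0,0,0,110]]]'
python3 - <<'E'
from h import *
s=arm.get_state(); im=cams.grab_frame("wrist"); cv2.imwrite("pics/w2.png",im)
s2=arm.get_state(); print(s2["eef_pos"]-s["eef_pos"])
b=board(im,s);print(b)
# tab ends: yellow wood extremes along tray axes
h=cv2.cvtColor(im,cv2.COLOR_BGR2HSV);m=cv2.inRange(h,(14,50,120),(30,200,255));m[:95]=0;m[300:]=0;m[:,:210]=0;m[:,430:]=0
P=np.array([plane("wrist",u,v,.021,s)[:2] for v,u in np.argwhere(m)])
y=np.radians(b[2]);R=np.array([[np.cos(y),-np.sin(y)],[np.sin(y),np.cos(y)]]);Q=P@R
lo,hi=Q.min(0),Q.max(0);print("span",hi-lo,"ctr",R@((lo+hi)/2), len(P))
w=Q[:,0]>hi[0]-.01;w2=Q[:,0]<lo[0]+.01;print("tabs y",Q[w,1].mean(),Q[w2,1].mean()); w=Q[:,1]>hi[1]-.01;w2=Q[:,1]<lo[1]+.01;print("tabs x",Q[w,0].mean(),Q[w2,0].mean(),"ctr in Q",(lo+hi)/2)
E
```

```text
t: 2.58
eef_pos: [0.5689, 0.0286, 0.3069]
ee_rot: [-3.142, 0.001, -2.817]
force: [0.3, -0.4, 0.1]
width: 0.0822
gripper_force: 0.0
[2.83594400e-05 1.06717301e-05 2.42494437e-05]
((565.00439453125, 31.30025863647461), (108.89743041992188, 108.89572143554688), 14.609672546386719)Traceback (most recent call last):
  File "<stdin>", line 7, in <module>
  File "h.py", line 13, in plane
    o,d=ray(n,u,v,s); return o+d*(z-o[2])/d[2]
        ~~~^^^^^^^^^
  File "h.py", line 5, in ray
    i=cams.camera_info(n);K=i["camera_matrix"]
ValueError: time passes only in moves, steps and waits
```

```bash
sed -i 's/cams.camera_info(n)/CI(n)/; 1i import functools' h.py; sed -i '/^from station/a CI=functools.lru_cache(None)(cams.camera_info)' h.py
python3 - <<'E'
from h import *
s=arm.get_state(); im=cv2.imread("pics/w2.png")
b=board(im,s);print(b)
h=cv2.cvtColor(im,cv2.COLOR_BGR2HSV);m=cv2.inRange(h,(14,50,120),(30,200,255));m[:95]=0;m[300:]=0;m[:,:210]=0;m[:,430:]=0
P=np.array([plane("wrist",u,v,.021,s)[:2] for v,u in np.argwhere(m)])
y=np.radians(b[2]);R=np.array([[np.cos(y),-np.sin(y)],[np.sin(y),np.cos(y)]]);Q=P@R
lo,hi=Q.min(0),Q.max(0);print("span",hi-lo,"ctr",R@((lo+hi)/2), len(P))
w=Q[:,0]>hi[0]-.01;w2=Q[:,0]<lo[0]+.01;print("tabs y",Q[w,1].mean(),Q[w2,1].mean()); w=Q[:,1]>hi[1]-.01;w2=Q[:,1]<lo[1]+.01;print("tabs x",Q[w,0].mean(),Q[w2,0].mean(),"ctr in Q",(lo+hi)/2)
E
```

```text
((565.0530395507812, 31.333240509033203), (108.90437316894531, 108.90087127685547), 14.607008934020996)
span [0.24073345 0.2396909 ] ctr [0.56604424 0.03160945] 17866
tabs y -0.11190950915212225 -0.1129798892883559
tabs x 0.5551523636446483 0.5555883667492028 ctr in Q [ 0.55572026 -0.11216163]
```

```bash
sed -i 's/^Tc=.*/Tc=np.array([.5655,.0315]);Ty=.257/' h.py
python3 - <<'E'
from h import *
togo(*tw(.1115,0),.07,Ty-np.pi)
E
```

```text
shift [-1.36  -0.047  2.962] turn [0.    0.001 0.135] tcp [0.5689 0.0286 0.3069] yaw -2.817 w 0.0788 t 2.62
```

```bash
python3 -m handwheel '[[[-0.5,-0.05,0.5,0,0,0,110],[-1,-0.05,1,0,0,0,110],[-1,-0.05,1,0,0,0,110]]]' >/dev/null
python3 -m handwheel '[[[-0.36,0,0.6,0,0,0,110],[-0.36,0,1,0,0,0,110]]]' >/dev/null
python3 -m handwheel '[[[0,0,0.6,0,0,0.135,110],[0,0,0.96,0,0,0.135,110],[0,0,0.96,0,0,0.135,110],[0,0,0.96,0,0,0.135,110],[0,0,0.96,0,0,0.135,110]]]'
python3 - <<'E'
from h import *
togo(*tw(.1115,0),.004,Ty-np.pi)
s=arm.get_state(); cv2.imwrite("pics/w3.png",cams.grab_frame("wrist"))
E
```

```text
t: 3.88
eef_pos: [0.6748, 0.0608, 0.0721]
ee_rot: [3.142, 0.003, -2.883]
force: [-0.2, 0.4, 1.1]
width: 0.0503
gripper_force: 0.0
shift [ 0.024 -0.007  0.852] turn [0.    0.007 0.003] tcp [0.6748 0.0608 0.0721] yaw -2.883 w 0.0503 t 3.88
```

View pics/w3.png

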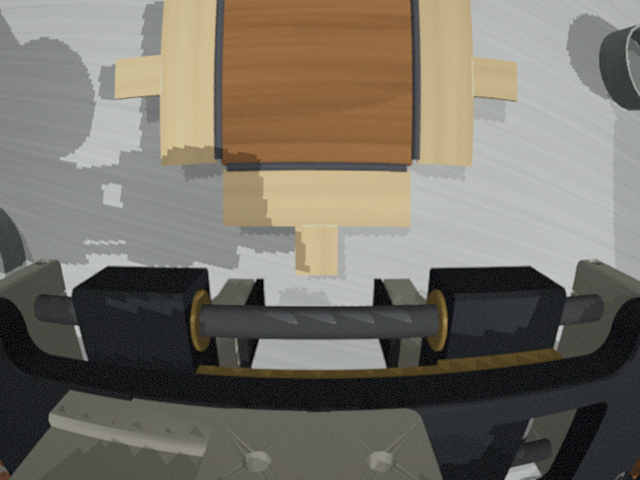

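The tab sits centred between the fingers, at (317,250). Descend and pinch.

```bash
python3 -m handwheel '[[[0.02,0,0.5,0,0,0,110],[0.02,0,0.85,0,0,0,110],[0.02,0,0.85,0,0,0,110],[0.02,0,0.85,0,0,0,110]]]' | grep -E 'eef|force'
python3 -m handwheel '[[[0,0,0,0,0,0,255],[0,0,0,0,0,0,255],[0,0,0,0,0,0,255],[0,0,0,0,0,0,255],[0,0,0,0,0,0,255]]]' 15
```

```text
eef_pos: [0.6725, 0.0604, 0.0026]
force: [-0.4, -0.4, 1.2]
gripper_force: 0.0
t: 5.05
eef_pos: [0.6725, 0.059, 0.0021]
ee_rot: [-3.14, 0.0, -2.884]
force: [1.6, -5.8, 0.2]
width: 0.0238
gripper_force: 15.0
```

```bash
python3 -m handwheel '[[[0.01,0,-0.117,0,0,0,255],[0.041,0,-0.231,0,0,0,255],[0.09,0,-0.3375,0,0,0,255],[0.158,0,-0.434,0,0,0,255],[0.241,0,-0.517,0,0,0,255]]]'
python3 -m handwheel '[[[0.097,0,-0.068,0,0,0,255],[0.203,0,-0.117,0,0,0,255],[0.317,0,-0.148,0,0,0,255],[0.434,0,-0.158,0,0,0,255],[0.47,0,-0.157,0,0,0,255]]]'
python3 -m handwheel '[[[0.03,0,0,0,0,0,255],[0.03,0,0,0,0,0,255],[0.03,0,0,0,0,0,255]]]'
python3 - <<'E'
from h import *
s=arm.get_state();R=tw(.0575,0);print("hinge",R,"tcp",s["eef_pos"])
E
```

```text
t: 5.68
eef_pos: [0.65, 0.0531, 0.0407]
ee_rot: [-3.141, -0.007, -2.885]
force: [-0.9, -6.1, -11.8]
width: 0.0236
gripper_force: 15.0
t: 6.3
eef_pos: [0.6208, 0.0456, 0.0555]
ee_rot: [-3.141, 0.007, -2.883]
force: [19.6, -6.0, -17.5]
width: 0.0236
gripper_force: 15.0
t: 6.68
eef_pos: [0.6196, 0.0453, 0.0559]
ee_rot: [-3.14, 0.008, -2.883]
force: [18.5, -5.1, -14.8]
width: 0.0238
gripper_force: 15.0
hinge [0.62111152 0.04611536] tcp [0.61956024 0.04528556 0.05590693]
```

```bash
sed -i 's/^Tc=.*/Tc=np.array([.5655,.0302]);Ty=.257/' h.py; python3 -m handwheel '[[[0,0,0,0,0,0,110],[0,0,0,0,0,0,110],[0,0,-0.4,0,0,0,110],[0,0,-0.9,0,0,0,110],[0,0,-0.9,0,0,0,110]]]' | grep -E 'eef|force|wid'
python3 -m handwheel '[[[0.5,0,0,0,0,0,110],[1,0,0,0,0,0,110]]]' >/dev/null
python3 -m handwheel '[[[0.5,0,0,0,0,0,110],[1,0,0,0,0,0,110],[1,0,0,0,0,0,110],[1,0,0,0,0,0,110]]]' | grep -E 'eef|force'
python3 - <<'E'
from h import *
togo(*tw(-.1115,0),.004,Ty-np.pi)
s=arm.get_state(); print(s["q"]);cv2.imwrite("pics/w4.png",cams.grab_frame("wrist"))
E
```

```text
eef_pos: [0.6166, 0.0457, 0.1314]
force: [-0.1, 0.1, -0.4]
width: 0.0495
gripper_force: 0.0
eef_pos: [0.4604, 0.0044, 0.1279]
force: [0.5, -0.1, -0.0]
gripper_force: 0.0
shift [ 0.042 -0.022  1.549] turn [0.    0.002 0.003] tcp [0.4604 0.0044 0.1279] yaw -2.883 w 0.05 t 8.05
[ 4.39320966e-01  9.62660075e-02 -5.84167665e-01  7.29219800e-05
 -8.89510185e-01 -1.75150368e+00]
```

View pics/w4.png

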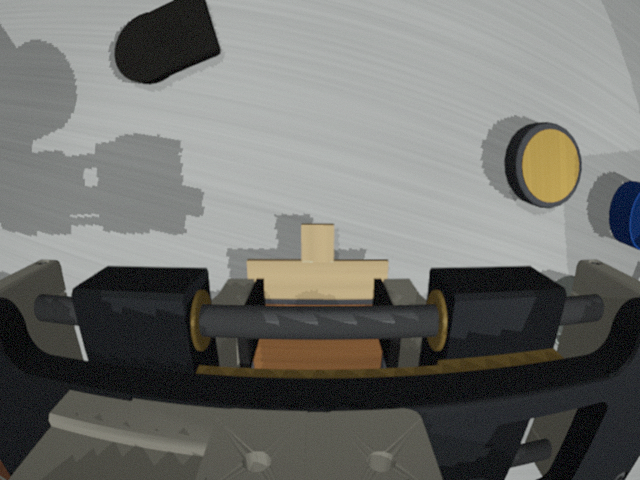

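The near tab is centred at (318,243). Descend, pinch and raise (inward is tool −x here).

```bash
python3 -m handwheel '[[[0.04,-0.02,0.5,0,0,0,110],[0.04,-0.02,1,0,0,0,110]]]' >/dev/null
python3 -m handwheel '[[[0,0,0.3,0,0,0,110],[0,0,0.55,0,0,0,110],[0,0,0.55,0,0,0,110],[0,0,0.55,0,0,0,110]]]' | grep -E 'eef|force'
python3 -m handwheel '[[[0,0,0,0,0,0,255],[0,0,0,0,0,0,255],[0,0,0,0,0,0,255],[0,0,0,0,0,0,255],[0,0,0,0,0,0,255]]]' 15
python3 - <<'E'
from h import *
togo(*tw(-.1115,0),.004,Ty-np.pi)
E
```

```text
eef_pos: [0.4579, 0.002, 0.0039]
force: [-0.2, -0.2, 0.4]
gripper_force: 0.0
t: 9.48
eef_pos: [0.4575, 0.0024, 0.0039]
ee_rot: [3.141, 0.001, -2.883]
force: [-2.2, 4.6, 2.1]
width: 0.0235
gripper_force: 15.0
shift [-0.001 -0.007 -0.001] turn [0.001 0.001 0.002] tcp [0.4575 0.0024 0.0039] yaw -2.883 w 0.0235 t 9.47
```

```bash
python3 -m handwheel '[[[-0.01,0,-0.117,0,0,0,255],[-0.041,0,-0.231,0,0,0,255],[-0.09,0,-0.3375,0,0,0,255],[-0.158,0,-0.434,0,0,0,255],[-0.241,0,-0.517,0,0,0,255]]]' | grep -E 'eef|force'
python3 -m handwheel '[[[-0.097,0,-0.068,0,0,0,255],[-0.203,0,-0.117,0,0,0,255],[-0.317,0,-0.148,0,0,0,255],[-0.434,0,-0.158,0,0,0,255],[-0.48,0,-0.157,0,0,0,255]]]' | grep -E 'eef|force'
python3 -m handwheel '[[[-0.03,0,0,0,0,0,255],[-0.03,0,0,0,0,0,255],[-0.03,0,0,0,0,0,255]]]'
python3 - <<'E'
from h import *
s=arm.get_state();R=tw(-.0575,0);print("hinge",R,"tcp",s["eef_pos"])
E
```

```text
eef_pos: [0.4755, 0.0071, 0.045]
force: [-0.7, 6.0, -7.6]
gripper_force: 15.0
eef_pos: [0.5097, 0.0159, 0.0571]
force: [-18.4, 5.3, 15.6]
gripper_force: 15.0
t: 11.1
eef_pos: [0.5102, 0.0161, 0.057]
ee_rot: [3.141, -0.009, -2.885]
force: [-17.0, 6.1, 12.2]
width: 0.0238
gripper_force: 15.0
hinge [0.50988848 0.01558464] tcp [0.51022347 0.01610411 0.05696125]
```

```bash
python3 -m handwheel '[[[0,0,0,0,0,0,110],[0,0,0,0,0,0,110],[0,0,-0.4,0,0,0,110],[0,0,-0.9,0,0,0,110],[0,0,-0.9,0,0,0,110]]]' | grep -E 'eef|force|wid'
for k in 1 2 3; do python3 -m handwheel '[[[0,0,0,0,0,-0.35,110],[0,0,0,0,0,-0.7,110],[0,0,0,0,0,-1,110]]]' >/dev/null; done
python3 -m handwheel '[[[0,0,0,0,0,-0.14,110],[0,0,0,0,0,-0.14,110],[0,0,0,0,0,-0.14,110]]]'
python3 - <<'E'
from h import *
togo(*tw(0,.1115),.10,Ty-np.pi/2)
E
```

```text
eef_pos: [0.5179, 0.0177, 0.1329]
force: [-0.6, -0.4, 1.0]
width: 0.0499
gripper_force: 0.0
t: 13.22
eef_pos: [0.5154, 0.0171, 0.1293]
ee_rot: [3.141, -0.0, -1.315]
force: [-0.1, 0.2, -0.8]
width: 0.05
gripper_force: 0.0
shift [-1.394 -0.646  0.366] turn [ 0.001 -0.    -0.003] tcp [0.5154 0.0171 0.1293] yaw -1.315 w 0.05 t 13.22
```

```bash
python3 -m handwheel '[[[-0.5,-0.3,0,0,0,0,110],[-1,-0.65,0,0,0,0,110],[-1,-0.65,0,0,0,0,110]]]' >/dev/null
python3 -m handwheel '[[[-0.39,0,0.5,0,0,0,110],[-0.39,0,0.9,0,0,0,110],[-0.39,0,0.9,0,0,0,110],[-0.39,0,0.9,0,0,0,110]]]'
python3 - <<'E'
from h import *
togo(*tw(0,.1115),.004,Ty-np.pi/2)
s=arm.get_state(); cv2.imwrite("pics/w5.png",cams.grab_frame("wrist"))
E
```

```text
t: 14.1
eef_pos: [0.538, 0.1377, 0.0586]
ee_rot: [-3.141, -0.0, -1.314]
force: [0.1, -1.0, 0.8]
width: 0.0496
gripper_force: 0.0
shift [-0.007  0.01   0.683] turn [-0.002 -0.     0.   ] tcp [0.538  0.1377 0.0586] yaw -1.314 w 0.0496 t 14.1
```

View pics/w5.png

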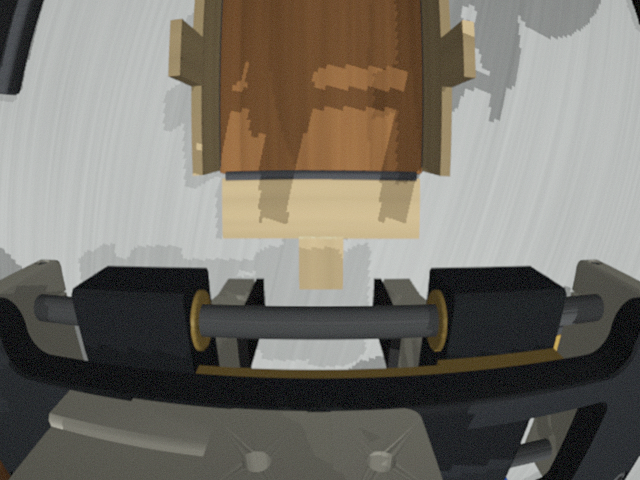

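Far and near walls stand upright (tabs at (190,50) and (457,50)), and the left tab is centred at (321,262).

```bash
python3 -m handwheel '[[[-0.01,0.01,0.4,0,0,0,110],[-0.01,0.01,0.68,0,0,0,110],[-0.01,0.01,0.68,0,0,0,110],[-0.01,0.01,0.68,0,0,0,110]]]' | grep -E 'eef|force'
python3 -m handwheel '[[[0,0,0,0,0,0,255],[0,0,0,0,0,0,255],[0,0,0,0,0,0,255],[0,0,0,0,0,0,255],[0,0,0,0,0,0,255]]]' 15
python3 -m handwheel '[[[0.01,0,-0.117,0,0,0,255],[0.041,0,-0.231,0,0,0,255],[0.09,0,-0.3375,0,0,0,255],[0.158,0,-0.434,0,0,0,255],[0.241,0,-0.517,0,0,0,255]]]' | grep -E 'eef|force'
python3 -m handwheel '[[[0.097,0,-0.068,0,0,0,255],[0.203,0,-0.117,0,0,0,255],[0.317,0,-0.148,0,0,0,255],[0.434,0,-0.158,0,0,0,255],[0.47,0,-0.157,0,0,0,255]]]' | grep -E 'eef|force'
python3 -m handwheel '[[[0.03,0,0,0,0,0,255],[0.03,0,0,0,0,0,255],[0.03,0,0,0,0,0,255]]]'
python3 - <<'E'
from h import *
s=arm.get_state();R=tw(0,.0575);print("hinge",R,"tcp",s["eef_pos"])
E
```

```text
eef_pos: [0.5375, 0.1389, 0.0047]
force: [-0.7, -1.3, -0.2]
gripper_force: 0.0
t: 15.28
eef_pos: [0.5367, 0.1387, 0.0034]
ee_rot: [-3.141, 0.0, -1.313]
force: [-0.2, 1.2, 1.3]
width: 0.0237
gripper_force: 15.0
eef_pos: [0.5416, 0.1192, 0.0443]
force: [8.1, -3.1, -13.9]
gripper_force: 15.0
eef_pos: [0.5505, 0.0861, 0.0571]
force: [-7.1, 23.0, -2.1]
gripper_force: 15.0
t: 16.9
eef_pos: [0.551, 0.0842, 0.0572]
ee_rot: [-3.14, 0.004, -1.313]
force: [-6.2, 19.5, -3.5]
width: 0.0237
gripper_force: 15.0
hinge [0.55088464 0.08581152] tcp [0.551017   0.08422025 0.05722448]
```

```bash
python3 -m handwheel '[[[0,0,0,0,0,0,110],[0,0,0,0,0,0,110],[0,0,-0.4,0,0,0,110],[0,0,-0.9,0,0,0,110],[0,0,-0.9,0,0,0,110]]]' | grep -E 'eef|force|wid'
python3 -m handwheel '[[[0.5,0,0,0,0,0,110],[1,0,0,0,0,0,110]]]' >/dev/null
python3 -m handwheel '[[[0.5,0,0,0,0,0,110],[1,0,0,0,0,0,110],[1,0,0,0,0,0,110],[1,0,0,0,0,0,110]]]' >/dev/null
python3 - <<'E'
from h import *
togo(*tw(0,-.1115),.004,Ty-np.pi/2)
E
```

```text
eef_pos: [0.5535, 0.0812, 0.1327]
force: [0.8, 0.3, -0.1]
width: 0.0495
gripper_force: 0.0
shift [ 0.05  -0.017  1.556] turn [ 0.003  0.    -0.001] tcp [ 0.5917 -0.0741  0.1285] yaw -1.315 w 0.0498 t 18.27
```

```bash
python3 -m handwheel '[[[0.05,-0.02,0.5,0,0,0,110],[0.05,-0.02,1,0,0,0,110]]]' >/dev/null
python3 -m handwheel '[[[0,0,0.3,0,0,0,110],[0,0,0.555,0,0,0,110],[0,0,0.555,0,0,0,110],[0,0,0.555,0,0,0,110]]]' | grep -E 'eef|force'
python3 -m handwheel '[[[0,0,0,0,0,0,255],[0,0,0,0,0,0,255],[0,0,0,0,0,0,255],[0,0,0,0,0,0,255],[0,0,0,0,0,0,255]]]' 15
```

```text
eef_pos: [0.5953, -0.0764, 0.0055]
force: [0.5, 0.6, -0.1]
gripper_force: 0.0
t: 19.65
eef_pos: [0.5932, -0.0776, 0.0044]
ee_rot: [3.139, 0.0, -1.314]
force: [-4.9, -3.0, 1.2]
width: 0.0235
gripper_force: 15.0
```

```bash
python3 -m handwheel '[[[-0.01,0,-0.117,0,0,0,255],[-0.041,0,-0.231,0,0,0,255],[-0.09,0,-0.3375,0,0,0,255],[-0.158,0,-0.434,0,0,0,255],[-0.241,0,-0.517,0,0,0,255]]]' | grep -E 'eef|force'
python3 -m handwheel '[[[-0.097,0,-0.068,0,0,0,255],[-0.203,0,-0.117,0,0,0,255],[-0.317,0,-0.148,0,0,0,255],[-0.434,0,-0.158,0,0,0,255],[-0.48,0,-0.157,0,0,0,255]]]' | grep -E 'eef|force'
python3 -m handwheel '[[[-0.04,0,0,0,0,0,255],[-0.04,0,0,0,0,0,255],[-0.04,0,0,0,0,0,255]]]'
python3 - <<'E'
from h import *
s=arm.get_state();R=tw(0,-.0575);print("hinge",R,"tcp",s["eef_pos"])
E
python3 -m handwheel '[[[0,0,0,0,0,0,110],[0,0,0,0,0,0,110],[0,0,-0.4,0,0,0,110],[0,0,-1,0,0,0,110],[0,0,-1,0,0,0,0]]]' >/dev/null
python3 -m handwheel '[[[0,0,-1,0,0,0,0],[0,0,-1,0,0,0,0]]]' >/dev/null
python3 -m handwheel '[[[0,0,-1,0,0,0,0],[0,0,-1,0,0,0,0],[0,0,-1,0,0,0,0],[0,0,-1,0,0,0,0],[0,0,-1,0,0,0,0]]]' | grep eef
python3 - <<'E'
from h import *
s=arm.get_state(); cv2.imwrite("pics/w6.png",cams.grab_frame("wrist"));cv2.imwrite("pics/scene6.png",cams.grab_frame("scene"))
im=cams.grab_frame("side");cv2.imwrite("pics/side6.png",im)
print(proj("wrist",[*Tc,.018],s),proj("wrist",[.468,.256,.032],s),proj("wrist",[.612,-.27,.04],s))
E
```

```text
eef_pos: [0.5877, -0.057, 0.0443]
force: [-1.6, 5.5, -15.9]
gripper_force: 15.0
eef_pos: [0.5795, -0.0242, 0.0593]
force: [-0.9, -22.8, -9.5]
gripper_force: 15.0
t: 21.28
eef_pos: [0.5788, -0.0216, 0.0596]
ee_rot: [3.139, -0.004, -1.313]
force: [-1.4, -19.9, -8.0]
width: 0.0238
gripper_force: 15.0
hinge [ 0.58011536 -0.02541152] tcp [ 0.57879813 -0.02163332  0.05961312]
eef_pos: [0.579, -0.0181, 0.2974]
(np.float64(318.9001914108036), np.float64(244.45711167878213)) (np.float64(344.11675616663695), np.float64(408.64660211023)) (np.float64(346.8666800544373), np.float64(-8.092510190886458))
```

View pics/w6.png

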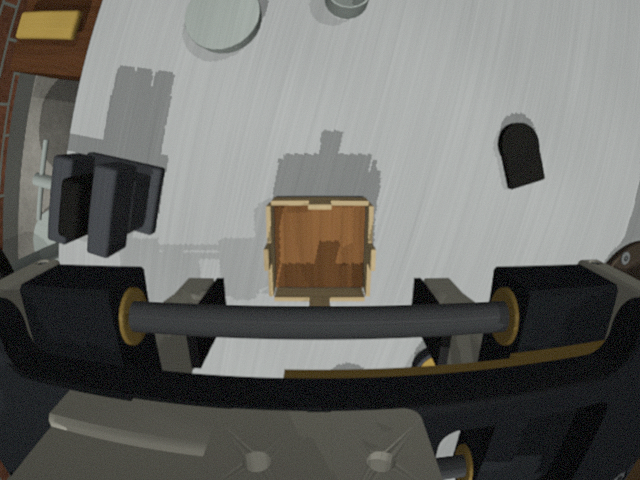

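View pics/side6.png

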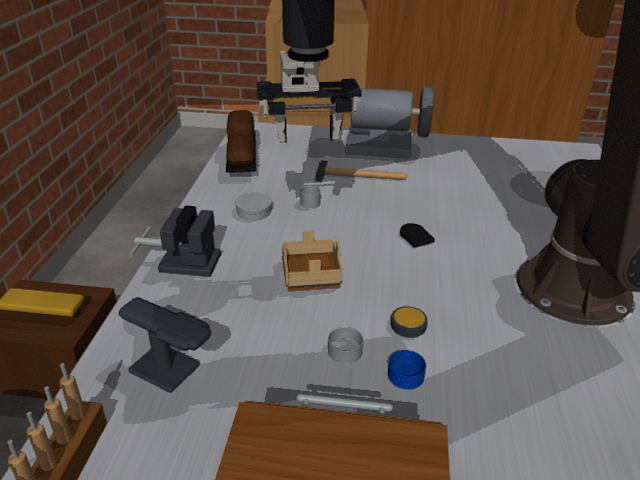

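All four walls stand upright in both views. Only the two grey cups are present: A at side (345,345), d≈64 mm, and B at (310,197), d≈53 mm. Blue (407,370) and the closed tin (253,206) are excluded. Next I turn to the tray diagonal and go above A.

```bash
python3 -m handwheel '[[[0,0,0,0,0,0.35,0],[0,0,0,0,0,0.7,0],[0,0,0,0,0,1,0]]]' >/dev/null
python3 -m handwheel '[[[0,0,0,0,0,0.35,0],[0,0,0,0,0,0.57,0],[0,0,0,0,0,0.57,0]]]' |grep ee
python3 - <<'E'
from h import *
togo(.468,.256,.25,Ty-3*np.pi/4)
E
```

```text
eef_pos: [0.5793, -0.0182, 0.2983]
ee_rot: [3.141, -0.0, -2.098]
shift [-2.263  2.926  0.604] turn [ 0.001 -0.001  0.003] tcp [ 0.5793 -0.0182  0.2983] yaw -2.098 w 0.0878 t 23.68
```

```bash
for k in 1 2 3; do python3 -m handwheel '[[[-0.37,0.49,0.1,0,0,0,0],[-0.75,0.97,0.2,0,0,0,0]]]' >/dev/null; done
python3 -m handwheel '[[[0,0,0,0,0,0,0],[0,0,0,0,0,0,0],[0,0,0,0,0,0,0],[0,0,0,0,0,0,0]]]' |grep ee
python3 - <<'E'
from h import *
s=arm.get_state(); im=cams.grab_frame("wrist"); cv2.imwrite("pics/w7.png",im)
print(proj("wrist",[.468,.256,.032],s),proj("wrist",[.47,.260,.0],s))
cv2.imwrite("pics/c7.png",cv2.resize(im[120:270,220:420],(800,600),interpolation=2))
E
```

```text
eef_pos: [0.4693, 0.2538, 0.2509]
ee_rot: [-3.141, 0.0, -2.099]
(np.float64(320.5774156449454), np.float64(213.78503232664167)) (np.float64(320.66231656525844), np.float64(212.53220189664174))
```

View pics/c7.png

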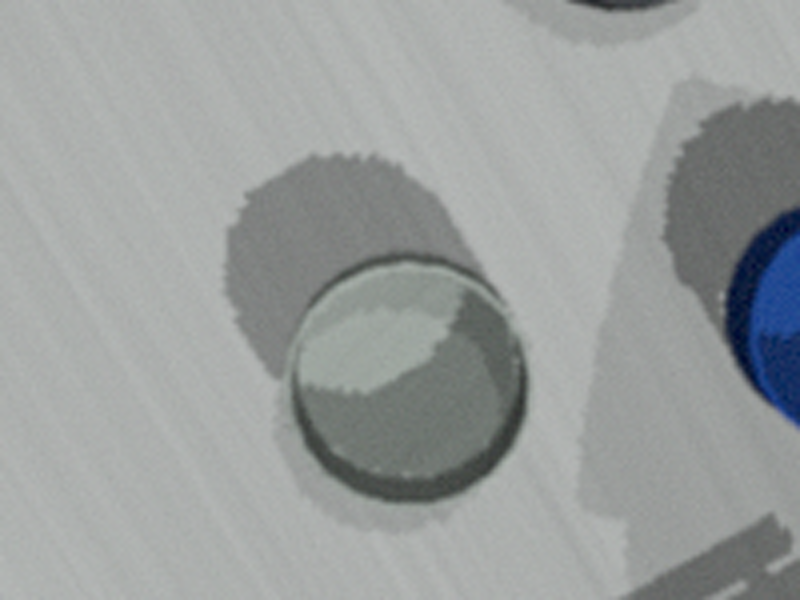

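A's rim is centred at crop (409,380), i.e. wrist pixel (322.3,215), plain grey steel, with the blue one to the right.

Run:
```python
from h import *
s=arm.get_state()
f=lambda u,v:plane("wrist",220+u/4,120+v/4,.032,s)
X=f(409.5,380);print(X,np.linalg.norm(f(292,380)-f(527,380)),np.linalg.norm(f(409,259)-f(409,502)))
togo(X[0],X[1],.006,Ty-3*np.pi/4)
```

```text
[0.46695172 0.25805886 0.032     ] 0.06068056148113324 0.06392336498363502
shift [-0.03   0.051  3.06 ] turn [-0.     0.001 -0.   ] tcp [0.4692 0.2539 0.2508] yaw -2.099 w 0.0873 t 24.98
```

```bash
python3 -m handwheel '[[[-0.03,0.05,0.5,0,0,0,0],[-0.03,0.05,1,0,0,0,0]]]' >/dev/null
python3 -m handwheel '[[[0,0,0.5,0,0,0,0],[0,0,1,0,0,0,0]]]' >/dev/null
python3 -m handwheel '[[[0,0,0.4,0,0,0,0],[0,0,0.7,0,0,0,0],[0,0,1,0,0,0,0],[0,0,1.0,0,0,0,0],[0,0,1.0,0,0,0,0]]]' |grep -E 'ee|for'
python3 -m handwheel '[[[0,0,0.05,0,0,0,255],[0,0,0.05,0,0,0,255],[0,0,0.05,0,0,0,255],[0,0,0.05,0,0,0,255],[0,0,0.05,0,0,0,255]]]' 20
```

```text
eef_pos: [0.4671, 0.2588, 0.0114]
ee_rot: [-3.141, 0.001, -2.098]
force: [-0.2, -0.2, 1.0]
gripper_force: 0.0
t: 26.72
eef_pos: [0.4667, 0.2588, 0.007]
ee_rot: [-3.141, 0.0, -2.098]
force: [-1.5, -0.9, 5.7]
width: 0.0661
gripper_force: 20.0
```

Width 66.1 mm confirms cup A. Lift and carry.

```bash
python3 -m handwheel '[[[0,0,-0.5,0,0,0,255],[0,0,-1,0,0,0,255]]]' >/dev/null
python3 -m handwheel '[[[0,0,-0.5,0,0,0,255],[0,0,-1,0,0,0,255],[0,0,-1,0,0,0,255],[0,0,-1,0,0,0,255]]]' | grep -E 'eef|wid'
python3 - <<'E'
from h import *
togo(*Tc,.025,Ty-3*np.pi/4)
E
```

```text
eef_pos: [0.466, 0.2584, 0.166]
width: 0.0659
shift [ 1.836 -2.513  1.761] turn [ 0.001 -0.001  0.001] tcp [0.466  0.2584 0.166 ] yaw -2.099 w 0.0659 t 27.48
```

```bash
for k in 1 2; do python3 -m handwheel '[[[0.31,-0.42,0,0,0,0,255],[0.61,-0.84,0,0,0,0,255]]]' >/dev/null; done
python3 -m handwheel '[[[0.31,-0.42,0,0,0,0,255],[0.61,-0.84,0,0,0,0,255],[0.61,-0.84,0,0,0,0,255],[0.61,-0.84,0,0,0,0,255],[0.61,-0.84,0,0,0,0,255]]]' | grep -E 'eef|wid'
python3 - <<'E'
from h import *
togo(*Tc,.025,Ty-3*np.pi/4)
E
```

```text
eef_pos: [0.5665, 0.0313, 0.1661]
width: 0.0662
shift [0.017 0.003 1.763] turn [ 0.002 -0.001  0.003] tcp [0.5665 0.0313 0.1661] yaw -2.097 w 0.0662 t 28.6
```

```bash
python3 -m handwheel '[[[0.01,0,0.4,0,0,0,255],[0.01,0,0.7,0,0,0,255],[0.01,0,1,0,0,0,255],[0.01,0,1,0,0,0,255]]]' >/dev/null
python3 -m handwheel '[[[0,0,0.25,0,0,0,255],[0,0,0.5,0,0,0,255],[0,0,0.7,0,0,0,255],[0,0,0.73,0,0,0,255],[0,0,0.73,0,0,0,255]]]'
```

```text
t: 29.72
eef_pos: [0.5671, 0.0302, 0.0288]
ee_rot: [-3.141, 0.0, -2.098]
force: [-0.7, 0.2, -1.6]
width: 0.0663
gripper_force: 20.0
```

```bash
python3 -m handwheel '[[[0,0,0.03,0,0,0,255],[0,0,0.03,0,0,0,255],[0,0,0.03,0,0,0,255]]]' | grep -E 'eef|force'
```

```text
eef_pos: [0.5668, 0.03, 0.0261]
force: [0.6, -0.2, -1.6]
gripper_force: 20.0
```

```bash
python3 -m handwheel '[[[0,0,0.02,0,0,0,255],[0,0,0.02,0,0,0,255],[0,0,0.02,0,0,0,255]]]' | grep -E 'eef|force'
```

```text
eef_pos: [0.5669, 0.03, 0.025]
force: [-2.6, -0.2, 6.0]
gripper_force: 20.0
```

Floor contact. Release with a small opening, rise, and look.

```bash
python3 -m handwheel '[[[0,0,0,0,0,0,35],[0,0,0,0,0,0,35],[0,0,0,0,0,0,35],[0,0,-0.3,0,0,0,35],[0,0,-0.9,0,0,0,35]]]' | grep -E 'eef|force|wid'
python3 -m handwheel '[[[0,0,-0.6,0,0,0,35],[0,0,-1,0,0,0,0]]]' >/dev/null
python3 -m handwheel '[[[0,0,-0.6,0,0,0,0],[0,0,-0.8,0,0,0,0],[0,0,-0.8,0,0,0,0],[0,0,-0.8,0,0,0,0],[0,0,-0.8,0,0,0,0]]]' | grep -E 'eef'
python3 - <<'E'
from h import *
s=arm.get_state(); im=cams.grab_frame("wrist"); cv2.imwrite("pics/w8.png",im)
cv2.imwrite("pics/side8.png",cams.grab_frame("side"))
print(proj("wrist",[*Tc,.05],s))
c=cv2.resize(im[120:270,220:420],(480,360),interpolation=2);d=cv2.resize(cv2.imread("pics/side8.png")[160:310,220:380],(320,300))
cv2.imwrite("pics/c8.png",np.hstack([c,np.vstack([d,np.zeros((60,320,3),np.uint8)])]))
togo(.609,-.268,.25)
E
```

```text
eef_pos: [0.5652, 0.0295, 0.095]
force: [0.9, 0.8, -0.0]
width: 0.0754
gripper_force: 0.0
eef_pos: [0.566, 0.0299, 0.2387]
(np.float64(318.75543405307565), np.float64(218.68867499350267))
shift [ 2.949 -2.336 -0.134] turn [ 0.002 -0.003 -0.   ] tcp [0.5663 0.0299 0.2392] yaw -2.098 w 0.0873 t 32.08
```

View pics/c8.png

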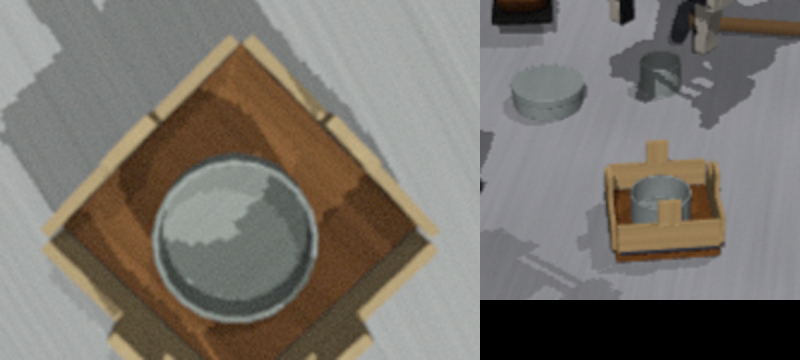

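A stands centred in the tray, at crop (236,240), with the walls up; B is unmoved at side (310,197). Next I go above B.

```bash
python3 - <<'E'
from h import *
s=arm.get_state();print("A",plane("wrist",220+235.7/2.4,120+239.7/2.4,.05,s))
E
for k in 1 2 3; do python3 -m handwheel '[[[0.49,-0.39,0,0,0,0,0],[0.98,-0.78,-0.04,0,0,0,0]]]' >/dev/null; done
python3 -m handwheel '[[[0,0,0,0,0,0,0],[0,0,0,0,0,0,0],[0,0,0,0,0,0,0],[0,0,0,0,0,0,0]]]' |grep ee
python3 - <<'E'
from h import *
s=arm.get_state(); im=cams.grab_frame("wrist"); cv2.imwrite("pics/w9.png",im)
cv2.imwrite("pics/c9.png",cv2.resize(im[120:270,220:420],(800,600),interpolation=2))
E
```

```text
A [0.56697494 0.03107842 0.05      ]
eef_pos: [0.6102, -0.2664, 0.2501]
ee_rot: [-3.141, 0.0, -2.097]
```

View pics/c9.png

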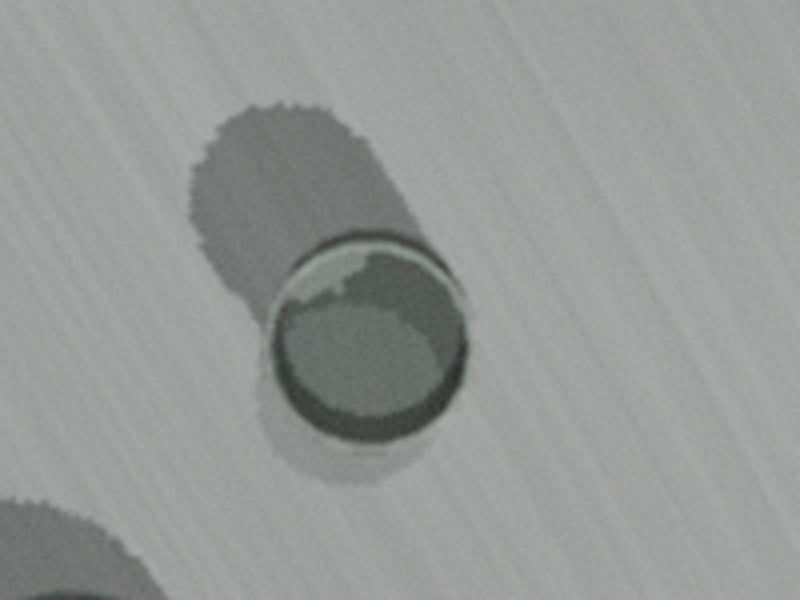

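B's rim is centred at crop (368,344), i.e. wrist pixel (312,206).

Run:
```python
from h import *
s=arm.get_state()
f=lambda u,v:plane("wrist",220+u/4,120+v/4,.041,s)
X=f(368,344);print(X,np.linalg.norm(f(266,344)-f(470,344)),np.linalg.norm(f(368,240)-f(368,449)))
togo(X[0],X[1],.0315,Ty-3*np.pi/4)
```

```text
[ 0.61152647 -0.27714248  0.041     ] 0.051055386918620105 0.053082285580225895
shift [ 0.107 -0.08   2.733] turn [-0.001  0.     0.004] tcp [ 0.6102 -0.2665  0.2502] yaw -2.097 w 0.0876 t 33.38
```

```bash
python3 -m handwheel '[[[0.107,-0.08,0.5,0,0,0,0],[0.107,-0.08,1,0,0,0,0]]]' >/dev/null
python3 -m handwheel '[[[0,0,0.5,0,0,0,0],[0,0,1,0,0,0,0]]]' >/dev/null
python3 -m handwheel '[[[0,0,0.4,0,0,0,0],[0,0,0.6,0,0,0,0],[0,0,0.72,0,0,0,0],[0,0,0.72,0,0,0,0],[0,0,0.72,0,0,0,0]]]' |grep -E 'ee|for'
python3 - <<'E'
from h import *
togo(.6115,-.2771,.0315,Ty-3*np.pi/4)
E
```

```text
eef_pos: [0.6121, -0.2782, 0.0336]
ee_rot: [-3.14, 0.001, -2.098]
force: [-0.2, 0.3, -0.6]
gripper_force: 0.0
shift [-0.009  0.014  0.026] turn [-0.004  0.001  0.002] tcp [ 0.6121 -0.2782  0.0336] yaw -2.098 w 0.0878 t 34.5
```

```bash
python3 -m handwheel '[[[-0.01,0.01,0.025,0,0,0,200],[-0.01,0.01,0.025,0,0,0,255],[-0.01,0.01,0.025,0,0,0,255],[-0.01,0.01,0.025,0,0,0,255],[-0.01,0.01,0.025,0,0,0,255]]]' 20
python3 -m handwheel '[[[0,0,-0.4,0,0,0,255],[0,0,-0.8,0,0,0,255]]]' >/dev/null
python3 -m handwheel '[[[0,0,-0.5,0,0,0,255],[0,0,-1,0,0,0,255],[0,0,-1,0,0,0,255],[0,0,-1,0,0,0,255]]]' | grep -E 'eef|wid|force'
python3 - <<'E'
from h import *
togo(.567,.0305,.052,Ty-3*np.pi/4)
E
```

```text
t: 35.12
eef_pos: [0.6111, -0.277, 0.0303]
ee_rot: [-3.141, 0.0, -2.098]
force: [0.3, 0.2, 0.3]
width: 0.0532
gripper_force: 20.0
eef_pos: [0.6104, -0.2767, 0.1735]
force: [-0.9, -0.5, -1.2]
width: 0.0533
gripper_force: 20.0
shift [-3.044  2.4    1.522] turn [0.002 0.    0.001] tcp [ 0.6104 -0.2767  0.1735] yaw -2.099 w 0.0533 t 35.88
```

```bash
for k in 1 2 3; do python3 -m handwheel '[[[-0.38,0.3,0,0,0,0,255],[-0.76,0.6,0,0,0,0,255]]]' >/dev/null; done
python3 -m handwheel '[[[-0.38,0.3,0,0,0,0,255],[-0.76,0.6,0,0,0,0,255],[-0.76,0.6,0,0,0,0,255],[-0.76,0.6,0,0,0,0,255],[-0.76,0.6,0,0,0,0,255]]]' | grep -E 'eef|wid'
python3 - <<'E'
from h import *
togo(.567,.0305,.085,Ty-3*np.pi/4)
s=arm.get_state();im=cams.grab_frame("wrist"); cv2.imwrite("pics/w10.png",im)
sd=cams.grab_frame("side");sc=cams.grab_frame("scene")
a=cv2.resize(im[130:330,210:430],(440,400),interpolation=2);b=cv2.resize(sd[170:310,240:380],(360,360),interpolation=2)
cv2.imwrite("pics/c10.png",np.hstack([a,np.vstack([b,np.zeros((40,360,3),np.uint8)])]))
E
```

```text
eef_pos: [0.5672, 0.029, 0.1736]
width: 0.0534
shift [-0.016  0.011  1.107] turn [ 0.002 -0.002 -0.   ] tcp [0.5672 0.029  0.1736] yaw -2.099 w 0.0534 t 37.25
```

View pics/c10.png

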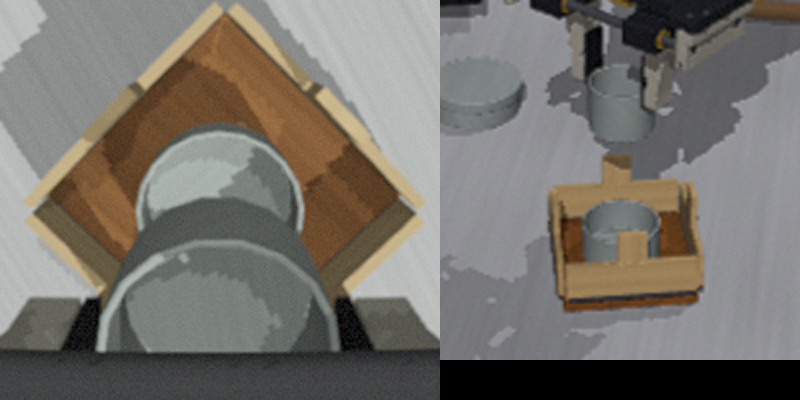

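B hangs level, centred over A laterally (crop x 217 against 220). Descend carefully.

```bash
python3 -m handwheel '[[[-0.01,0.01,0.4,0,0,0,255],[-0.01,0.01,0.8,0,0,0,255],[-0.01,0.01,1,0,0,0,255],[-0.01,0.01,1,0,0,0,255],[-0.01,0.01,1,0,0,0,255]]]' | grep -E 'eef|force'
python3 -m handwheel '[[[0,0,0.15,0,0,0,255],[0,0,0.25,0,0,0,255],[0,0,0.25,0,0,0,255]]]' | grep -E 'eef|force'
python3 - <<'E'
from h import *
togo(.567,.0305,.052,Ty-3*np.pi/4)
E
```

```text
eef_pos: [0.5681, 0.031, 0.0953]
force: [0.3, 0.0, -1.5]
gripper_force: 20.0
eef_pos: [0.5665, 0.0307, 0.0734]
force: [0.8, -0.6, -0.7]
gripper_force: 20.0
shift [-0.001 -0.007  0.267] turn [ 0.002 -0.003  0.002] tcp [0.5665 0.0307 0.0734] yaw -2.098 w 0.0532 t 38.4
```

B's bottom is already inside A's rim with no contact force.

```bash
python3 -m handwheel '[[[0,0,0.1,0,0,0,255],[0,0,0.18,0,0,0,255],[0,0,0.24,0,0,0,255],[0,0,0.24,0,0,0,255],[0,0,0.24,0,0,0,255]]]' | grep -E 'eef|force'
python3 -m handwheel '[[[0,0,0.015,0,0,0,255],[0,0,0.015,0,0,0,255]]]' | grep -E 'eef|force'
```

```text
eef_pos: [0.5673, 0.0309, 0.0552]
force: [-0.4, -0.6, -2.1]
gripper_force: 20.0
eef_pos: [0.5672, 0.031, 0.0539]
force: [0.2, -0.4, -1.6]
gripper_force: 20.0
```

```bash
python3 -m handwheel '[[[0,0,0.015,0,0,0,255],[0,0,0.015,0,0,0,255],[0,0,0.015,0,0,0,255]]]' | grep -E 'eef|force'
```

```text
eef_pos: [0.5672, 0.0309, 0.0526]
force: [-0.3, -1.0, -1.1]
gripper_force: 20.0
```

Within about 1 mm of A's floor, so release.

```bash
python3 -m handwheel '[[[0,0,0,0,0,0,60],[0,0,0,0,0,0,60],[0,0,0,0,0,0,60],[0,0,-0.3,0,0,0,60],[0,0,-0.9,0,0,0,60]]]' | grep -E 'eef|force|wid'
python3 -m handwheel '[[[0,0,-0.6,0,0,0,60],[0,0,-1,0,0,0,60],[0,0,-1,0,0,0,60],[0,0,-1,0,0,0,60],[0,0,-1,0,0,0,60]]]' | grep -E 'eef'
python3 - <<'E'
from h import *
s=arm.get_state();im=cams.grab_frame("wrist"); cv2.imwrite("pics/w11.png",im)
sd=cams.grab_frame("side")
a=cv2.resize(im[130:330,210:430],(440,400),interpolation=2);b=cv2.resize(sd[170:310,240:380],(360,360),interpolation=2)
cv2.imwrite("pics/c11.png",np.hstack([a,np.vstack([b,np.zeros((40,360,3),np.uint8)])]))
E
```

```text
eef_pos: [0.5658, 0.0305, 0.1236]
force: [1.4, 0.7, 0.5]
width: 0.0669
gripper_force: 0.0
eef_pos: [0.5665, 0.0307, 0.2034]
```

View pics/c11.png

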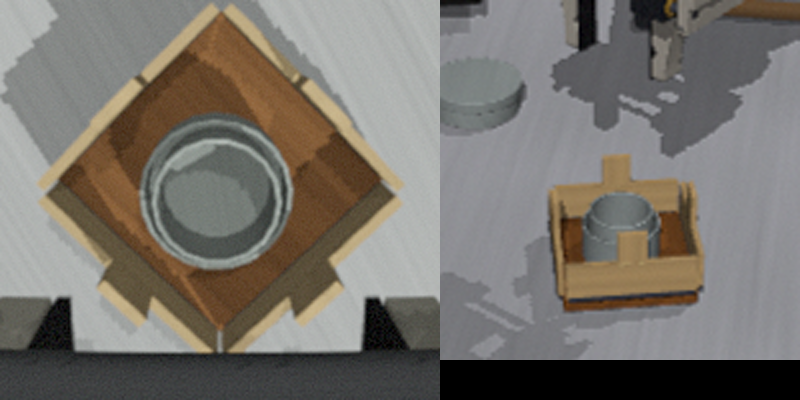

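The nested set stands upright at crop (217,190) with all walls up, and no other grey open cup appears in any view. Hand in.

```bash
python3 -c "
from station import arm
print(arm.job_done())"
```

```text
the job is handed in; nothing more can be done
None
```

All four tray walls are upright, and the two cups present (A, then B) stand nested in the middle of the tray; the job is handed in, with no result shown.

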